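# Put the silver microscope objectives away in their tray

## Robot

A 6-joint arm with a two-finger parallel gripper is mounted at the origin on the work surface. World frame = base frame: x ahead of the robot, y to its left, z up, the work surface at z = 0. Lengths are in mm, angles in rad, forces in N, time in s.
With the tool pointing down it reaches from about 375 to 825 mm from the base axis. Payload 5.5 kg.
Tool frame: the origin (TCP) lies at the centre of the arm's flange, where the gripper is bolted on; the fingertips stand 173 mm ahead of it and the grasp point (between the pads) lies 155 mm ahead of it; z points along the fingers, y is the direction in which the jaws open and shut (so a half turn about z gives the same grasp; the last joint's range is limited). The gripper opens to 85 mm and grips with 20 to 120 N. Pads are 22 mm wide; open, the fingers measure 114 mm over their backs; the gripper's body (76 mm by 85 mm) begins 54 mm behind the grasp point. The pads swing forward as they close: fully open they stand 13 mm farther back than shut.
Start: joints at [0, 0.314, -0.047, 1.21, 0, 1.571], TCP at [599.996, 0, 404.699] pointing down, gripper open.
Joint ranges: [-2.67, 2.67], [-0.69, 1.73], [-1.03, 1.25], [-2.08, 2.16], [-1.42, 1.45], [-3.14, 3.14]. Speed limits (rad/s): [2.39, 2.39, 3.01, 3.14, 3.14, 3.14].

## Interface

Orientations are given as a unit quaternion [x, y, z, w].
In Python, from cell import ctrl, optics, job gives the robot as it stands.
- The arm moves only by the shell command python3 -m creep 'ROWS' [FORCE]. ROWS is JSON, a list of rows, each a list of 3 entries, a list of its own where there are three numbers: the closure, from -1 (fully open) to 1 (shut), then the shift along the tool's x, y, z as a fraction of full scale, then the turn about the tool's z as a fraction of full scale. In form: [[grip, [tx, ty, tz], spin], ...]. A call has 1 to 20 rows; each row shifts and turns the commanded pose from where the row before left it, along the tool's axes as they then stand; what a row does not reach is not made up. Full scale, the value 1, is 0.04 m for a shift and 6 degrees for a turn. A row lasts 1/10 s, in which the tool goes at most 50 mm and 8.59 degrees, less where a joint would pass 70% of its speed; a pose out of reach is approached as far as the arm can. A call with a number of a shift or a turn outside -1 to 1 is refused whole. A call with a gripper value outside its range is refused whole. The fingers move at their own pace and stop on an object; FORCE is the grip in N (left out, the last holds). Time passes only in rows, so rows that do not move let the fingers close. It gives the time, the measured TCP pose, the force and the opening at its end, in the units of the state.
- ctrl.sense(): the state, without advancing time (a new reading comes with each control period).
- optics.snapshot(name): name is "scene" or "side" or "wrist"; returns the picture (480x640x3 uint8, red, green, blue); there is no depth.
- optics.calibration(name): a dict with "intrinsics" (3x3 intrinsics, pixels), "position" and "rotation" of the camera in the world. Camera axes: x right, y down, z forward; pixel columns grow to the right and rows downward; lengths in mm; the calibration is good to about 2 mm. A picture is of the moment at which its call begins: read the wrist's pose just before it. calibration takes no time and is no camera call; for the wrist camera it gives the pose at the moment of the call.
- job.hand_in(): hands the job in, once; it reports no verdict.
Trained networks look in the newest picture that a camera, given by its name, has taken for a name from the list of things; names that differ only in an ending like _2 or _b are one class to them, and where a whole thing is asked for, a point or a joint stands for the part that bears it (a point fixed in the world has none). Each returns a list of dicts, best first, with "p" (0 to 1); they miss things now and then, are a little off and sometimes report something else, mostly with a low value. They report only what shows in the picture. A call takes as long as a camera call.
- optics.boxes_of(camera, thing): "extent" ([left, top, width, height] in pixels, round what is visible of it).
- optics.trace(camera, thing): "mask" (480x640 bool, what is visible of it) and "extent" ([left, top, width, height] in pixels, round what is visible of it).
- optics.tip_of(camera, thing): "position" ([column, row] in pixels: a listed point, or the origin of a listed thing).
The state is a dict: "time": time; "joint_pos": joint angles; "qvel": joint speeds; "joint_torque": joint torques, N m; "tool_pos": TCP position; "eef_rot": TCP orientation; "wrist_force": force on the tool from outside, world axes, zero at the start; "wrist_torque": the same for the moment, N m; "opening": finger opening in mm.
Only numpy, scipy, OpenCV 4.12 (cv2) and the standard library are available. Lean on these libraries where they do the work, as an engineer would, in place of code of your own. Each camera call takes 0.05 s, during which the arm holds its last target. There are 200 camera calls.

## Task

Gather the three silver-barrelled microscope objectives into the tray, each standing upright in the middle of the disc whose colour matches its ring; set them down, do not drop them, and let go of them. The black-barrelled objectives belong to the other microscope, whatever their rings: leave them and the oil bottle standing where they are.

Things in the scene. Friction and masses are not known exactly. Their poses are not given: they have to be found in the camera images.
- tray: low open tray, black walls and grey floor, fixed to the bench, 248 mm long (its x) by 96 mm wide (its y), walls 4 mm thick and 14 mm high, floor 4 mm thick; two cross walls of the same height part it into a row of three bays of about 76 by 88 mm, centred at x = -80, 0 and +80 mm. Each bay has one coloured disc in its middle; which colour is in which bay changes. Origin: centre of its underside, on the bench.
- silver_red: silver-barrelled microscope objective, bare-metal barrel and cap, with a red ring; stands upright, 56 mm tall, about 110 g, round about its vertical axis. From below: screw-on cap 38 mm across and 8 mm high, straight barrel 30 mm across from 8 to 42 mm (its top 6 mm is the red ring, seen from above as a red annulus), then a narrow nose 19 mm across to the top. Origin: centre of its underside; z up.
- silver_yellow: silver-barrelled microscope objective, bare-metal barrel and cap, with a yellow ring; stands upright, 60 mm tall, about 130 g, round about its vertical axis. From below: screw-on cap 38 mm across and 8 mm high, straight barrel 30 mm across from 8 to 46 mm (its top 6 mm is the yellow ring, seen from above as a yellow annulus), then a narrow nose 19 mm across to the top. Origin: centre of its underside; z up.
- silver_blue: silver-barrelled microscope objective, bare-metal barrel and cap, with a blue ring; stands upright, 66 mm tall, about 160 g, round about its vertical axis. From below: screw-on cap 38 mm across and 8 mm high, straight barrel 30 mm across from 8 to 52 mm (its top 6 mm is the blue ring, seen from above as a blue annulus), then a narrow nose 19 mm across to the top. Origin: centre of its underside; z up.
- disc_red: flat red disc 56 mm across and 2 mm thick, fixed to the tray's floor in the middle of one bay: the place of the silver objective with the red ring. Origin: centre of its underside, 4 mm above the bench; its top, where an objective stands, is 6 mm above the bench.
- disc_yellow: flat yellow disc 56 mm across and 2 mm thick, fixed to the tray's floor in the middle of one bay: the place of the silver objective with the yellow ring. Origin: centre of its underside, 4 mm above the bench; its top, where an objective stands, is 6 mm above the bench.
- disc_blue: flat blue disc 56 mm across and 2 mm thick, fixed to the tray's floor in the middle of one bay: the place of the silver objective with the blue ring. Origin: centre of its underside, 4 mm above the bench; its top, where an objective stands, is 6 mm above the bench.
- black_red: look-alike microscope objective with black barrel, black nose and black cap, same shape as the silver ones, with a red ring; stands upright, 56 mm tall, about 110 g, round about its vertical axis. From below: screw-on cap 38 mm across and 8 mm high, straight barrel 30 mm across from 8 to 42 mm (its top 6 mm is the red ring, seen from above as a red annulus), then a narrow nose 19 mm across to the top. Origin: centre of its underside; z up. Not to be moved.
- black_blue: look-alike microscope objective with black barrel, black nose and black cap, same shape as the silver ones, with a blue ring; stands upright, 66 mm tall, about 160 g, round about its vertical axis. From below: screw-on cap 38 mm across and 8 mm high, straight barrel 30 mm across from 8 to 52 mm (its top 6 mm is the blue ring, seen from above as a blue annulus), then a narrow nose 19 mm across to the top. Origin: centre of its underside; z up. Not to be moved.
- oil_bottle: amber immersion-oil bottle with a white cap, upright, 32 mm across, 70 mm tall, about 60 g, loose. Origin: centre of its underside. Not to be moved.

How it is judged (in metres and radians):
At the end, for the whole second after the job is handed in: Each silver objective stands released, upright (0.1 rad) and at rest on the disc of its ring's colour, within 12 mm of the disc's centre; both black objectives and the oil bottle stand upright, at rest, within 20 mm of where they were (horizontal distance between silver_red and disc_red below 0.012 m and z of silver_red in the frame of disc_red between -0.002 and 0.006 m and angle between each of silver_red, silver_yellow, silver_blue, black_red, black_blue, oil_bottle's own z axis and vertical below 0.1 rad and linear speed of each of silver_red, silver_yellow, silver_blue, black_red, black_blue, oil_bottle below 0.02 m/s and angular speed of each of silver_red, silver_yellow, silver_blue below 0.2 rad/s and contact force between the fingers and silver_red below 0.1 N and horizontal distance between silver_yellow and disc_yellow below 0.012 m and z of silver_yellow in the frame of disc_yellow between -0.002 and 0.006 m and contact force between the fingers and silver_yellow below 0.1 N and horizontal distance between silver_blue and disc_blue below 0.012 m and z of silver_blue in the frame of disc_blue between -0.002 and 0.006 m and contact force between the fingers and silver_blue below 0.1 N and distance of each of black_red, black_blue, oil_bottle from where it was at the start of the episode below 0.02 m); the robot touches nothing.
It fails at once if a silver objective is dropped (falls free from more than about 25 mm) ((contact force between anything else and silver_red below 0.05 N and linear speed of silver_red above 0.7 m/s) or (contact force between anything else and silver_yellow below 0.05 N and linear speed of silver_yellow above 0.7 m/s) or (contact force between anything else and silver_blue below 0.05 N and linear speed of silver_blue above 0.7 m/s)).
It fails at once if the black objective with the red ring is moved by more than 20 mm or tipped over (distance of black_red from where it was at the start of the episode above 0.02 m or angle between black_red's own z axis and vertical above 0.5 rad).
It fails at once if the black objective with the blue ring is moved by more than 20 mm or tipped over (distance of black_blue from where it was at the start of the episode above 0.02 m or angle between black_blue's own z axis and vertical above 0.5 rad).
It fails at once if the oil bottle is moved by more than 20 mm or tipped over (distance of oil_bottle from where it was at the start of the episode above 0.02 m or angle between oil_bottle's own z axis and vertical above 0.5 rad).
It also fails if it takes over 104 s, if anything falls off the work surface, if the arm or the gripper's body presses on something with over 40 N, if the wrist force passes 120 N, or if a joint passes its speed limit or range.

## Working session

There is one attempt and no reset: what is moved stays moved. The work goes in short steps, Python scripts to look and compute and a shell command to move; the robot and the scene stay as the last step left them, time stands still between calls to the robot, and variables do not carry over. Pictures are saved under pics/ and viewed, about 12 in all and at most 16, crops included, and the job is handed in when it is done.

```bash
mkdir -p pics; ls
python3 - <<'E'
from cell import ctrl, optics, job
import cv2
print(ctrl.sense())
for n in ("scene","side","wrist"):
    im=optics.snapshot(n); cv2.imwrite(f"pics/{n}0.png",im[:,:,::-1])
    c=optics.calibration(n); print(n,c)
    if n!="side":
        for t in ("silver_red","silver_yellow","silver_blue","black_red","black_blue","oil_bottle","disc_red","disc_yellow","disc_blue","tray"):
            print(t,[(round(d["p"],2),[round(float(x)) for x in d["extent"]]) for d in optics.boxes_of(n,t)[:3]])
E
```

```text
pics
{'time': 0.0, 'joint_pos': array([ 6.95134970e-06,  3.14251489e-01, -4.80640996e-02,  1.21021510e+00,
       -2.54046459e-05,  1.57082132e+00]), 'qvel': array([ 0.00052388, -0.00101381,  0.00157609, -0.00115752,  0.00039152,
        0.00084868]), 'joint_torque': array([ 1.69644722e-03, -5.39594257e+01,  3.39749372e+01,  1.94567809e-02,
        9.49871333e-05,  6.01428906e-05]), 'tool_pos': array([5.99721054e+02, 1.67639038e-04, 4.03825617e+02]), 'eef_rot': array([ 7.07112886e-01,  7.07100144e-01, -6.22180749e-04, -6.04197371e-04]), 'wrist_force': array([-0.31627052,  0.3194444 ,  0.16921674]), 'wrist_torque': array([-0.00537393, -0.00949554,  0.00130004]), 'opening': 85.20164626237981}
scene {'intrinsics': array([[557.66686677,   0.        , 314.112292  ],
       [  0.        , 557.66686677, 242.22701906],
       [  0.        ,   0.        ,   1.        ]]), 'position': array([1000.16761751,  739.41325545,  770.74167021]), 'rotation': array([ 0.23792283,  0.87098388, -0.41250658, -0.12090547])}
silver_red [(0.58, [300, 182, 15, 24])]
silver_yellow [(0.61, [232, 159, 13, 29])]
si
[... 515 characters left out ...]
9299, -932.61771939,  628.33314123]), 'rotation': array([ 0.85654894, -0.13626984,  0.07713011, -0.49173712])}
wrist {'intrinsics': array([[377.13413931,   0.        , 317.29616561],
       [  0.        , 377.13413931, 243.58837745],
       [  0.        ,   0.        ,   1.        ]]), 'position': array([600.0152191 ,  74.39863115, 372.96031873]), 'rotation': array([9.89272973e-01, 4.36333946e-04, 2.29026546e-04, 1.46077864e-01])}
silver_red []
silver_yellow []
silver_blue []
black_red [(0.64, [324, 366, 38, 51])]
black_blue []
oil_bottle []
disc_red [(0.61, [167, 181, 60, 54])]
disc_yellow [(0.74, [246, 169, 57, 65])]
disc_blue [(0.7, [329, 159, 55, 58])]
tray [(0.89, [135, 136, 271, 127])]
```

View pics/scene0.png

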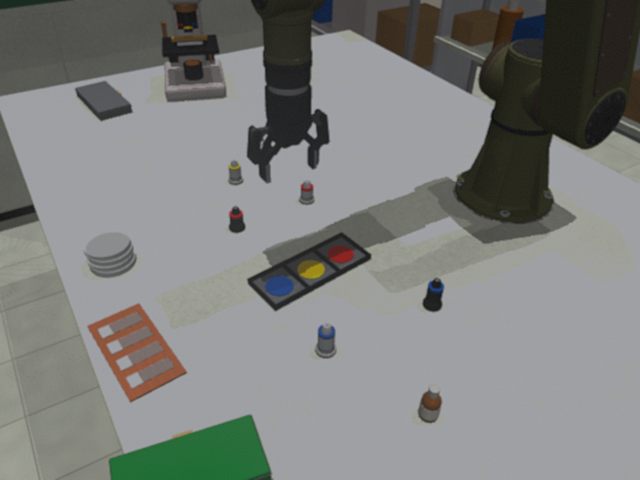

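View pics/wrist0.png

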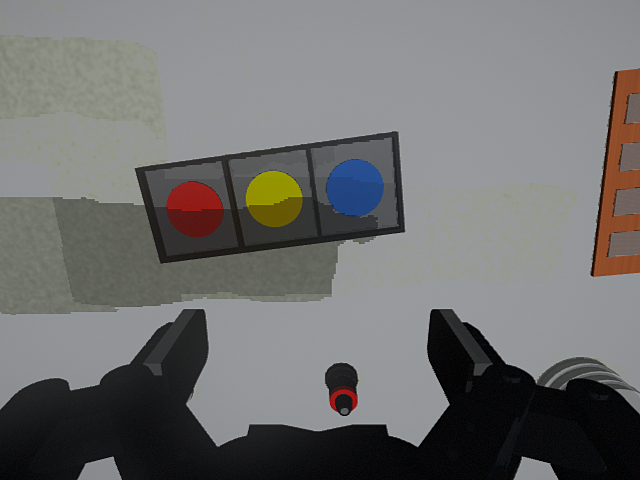

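The scene shows silver_yellow (235,172), silver_red (307,191), black_red (236,219), silver_blue (326,340), black_blue (433,293) and the bottle (430,402). All stand well apart. The wrist view shows the discs red (195,209), yellow (274,198) and blue (355,188).

```bash
cat > h.py <<'E'
from cell import ctrl, optics, job
import numpy as np, cv2
from scipy.spatial.transform import Rotation as R
def ray(c,uv,z):
    K=np.array(c["intrinsics"]); d=R.from_quat(c["rotation"]).apply(np.linalg.solve(K,[uv[0],uv[1],1.])); p=np.array(c["position"])
    return p+d*(z-p[2])/d[2]
def centre(e): return [e[0]+e[2]/2,e[1]+e[3]/2]
def blob(im,col,box):
    "centroid of ring/disc colour within box l,t,w,h"
    hsv=cv2.cvtColor(im,cv2.COLOR_RGB2HSV).astype(int); h,s,v=hsv[...,0],hsv[...,1],hsv[...,2]
    m={"red":(h<8)|(h>172),"yellow":(h>22)&(h<38),"blue":(h>98)&(h<125)}[col]&(s>110)&(v>50)
    l,t,w,b=[int(x) for x in box]; k=np.zeros_like(m); k[max(t,0):t+b,max(l,0):l+w]=1; m&=k
    ys,xs=np.nonzero(m); return [xs.mean(),ys.mean()],len(xs),[xs.min(),ys.min(),xs.max(),ys.max()]
def tool(delta):
    "world displacement -> full-scale units in tool axes"
    return R.from_quat(ctrl.sense()["eef_rot"]).inv().apply(delta)/40
E
python3 - <<'E'
from h import *
c=optics.calibration("scene"); im=cv2.imread("pics/scene0.png")[:,:,::-1].copy()
for n,box,col,z in (("silver_red",[295,175,25,35],"red",39),("silver_yellow",[225,155,25,35],"yellow",43),("silver_blue",[312,318,30,42],"blue",49),("black_red",[228,203,18,35],"red",39),("black_blue",[420,275,28,38],"blue",49),
  ("disc_red",[320,240,40,30],"red",6),("disc_yellow",[290,255,40,30],"yellow",6),("disc_blue",[260,270,36,30],"blue",6)):
    u,k,e=blob(im,col,box); print(n,u,k,ray(c,u,z).round(1))
print("bottle",ray(c,(430,402),35).round(1))
w=optics.calibration("wrist"); im=cv2.imread("pics/wrist0.png")[:,:,::-1].copy()
for col,box in (("red",[160,170,75,75]),("yellow",[235,160,75,75]),("blue",[318,150,75,75])):
    u,k,e=blob(im,col,box); print(col,u,k,ray(w,u,6).round(1))
E
```

```text
silver_red [np.float64(306.5581395348837), np.float64(187.58139534883722)] 43 [ 437.9 -212.6   39. ]
silver_yellow [np.float64(234.1578947368421), np.float64(167.1315789473684)] 38 [ 550.4 -374.8   43. ]
silver_blue [np.float64(326.3333333333333), np.float64(333.1794871794872)] 78 [643.1 204.7  49. ]
black_red [np.float64(235.77966101694915), np.float64(214.88135593220338)] 59 [ 628.5 -196.3   39. ]
black_blue [np.float64(435.34653465346537), np.float64(287.9504950495049)] 101 [407.4 212.5  49. ]
disc_red [np.float64(340.2464985994398), np.float64(253.8375350140056)] 357 [478.6  -1.2   6. ]
disc_yellow [np.float64(310.79156327543427), np.float64(269.15384615384613)] 403 [557.6   9.3   6. ]
disc_blue [np.float64(278.93533487297924), np.float64(285.41108545034643)] 433 [636.9  19.2   6. ]
bottle [571.7 395.2  35. ]
red [np.float64(194.28398547801532), np.float64(209.0641387656313)] 2479 [478.5  -0.8   6. ]
yellow [np.float64(273.7213891081294), np.float64(198.5331491712707)] 2534 [557.4   9.7   6. ]
blue [np.float64(354.4632637277649), np.float64(187.6233565351895)] 2586 [636.3  20.5   6. ]
```

Both cameras agree on the discs to about 1 mm, with the right 80 mm spacing. The scene view shows only the near side of the rings, so I'll refine each objective with the wrist camera, blue first.

```bash
python3 -m creep '[[-1,[0.5,0.2,0],0],[-1,[0.5,0.2,0],0],[-1,[0.5,0.2,0],0],[-1,[0.5,0.2,0],0],[-1,[0.5,0.2,0],0],[-1,[0,0,0],0],[-1,[0,0,0],0],[-1,[0,0,0],0]]' 60
cat >> h.py <<'E'
def look(col,z,guess,fn,half=45):
    c=optics.calibration("wrist"); im=optics.snapshot("wrist"); cv2.imwrite(fn,im[:,:,::-1])
    Rt=R.from_quat(c["rotation"]).inv(); p=Rt.apply(np.array([guess[0],guess[1],z])-np.array(c["position"])); u=np.array(c["intrinsics"])@p; u=u[:2]/u[2]
    b,k,e=blob(im,col,[u[0]-half,u[1]-half,2*half,2*half]); eb=[(e[0]+e[2])/2,(e[1]+e[3])/2]
    s=ctrl.sense(); w=ray(c,eb,z)
    print(col,"pred px",u.round(),"found",np.round(b),e,k,"world centroid",ray(c,b,z).round(1),"bbox",w.round(1))
    print("tcp",s["tool_pos"].round(1),"q",s["eef_rot"].round(3),"move to above (units):",tool(np.r_[w[:2]-s["tool_pos"][:2],0]).round(3),"opening",round(s["opening"],1))
E
python3 -c "
from h import *
look('blue',52,(643,205),'pics/w_blue.png')"
```

```text
time: 1.95
tool_pos: [639.7, 99.4, 404.6]
eef_rot: [0.707, 0.707, -0.0, -0.0]
wrist_force: [-0.0, -0.2, 0.3]
opening: 85.3
blue pred px [321.  88.] found [319.  93.] [np.int64(301), np.int64(73), np.int64(337), np.int64(112)] 723 world centroid [641.2 201.9  52. ] bbox [641.1 201.9  52. ]
tcp [639.8  99.2 404.7] q [ 0.707  0.707 -0.     0.   ] move to above (units): [ 2.567e+00  3.200e-02 -1.000e-03] opening 85.6
```

View pics/w_blue.png

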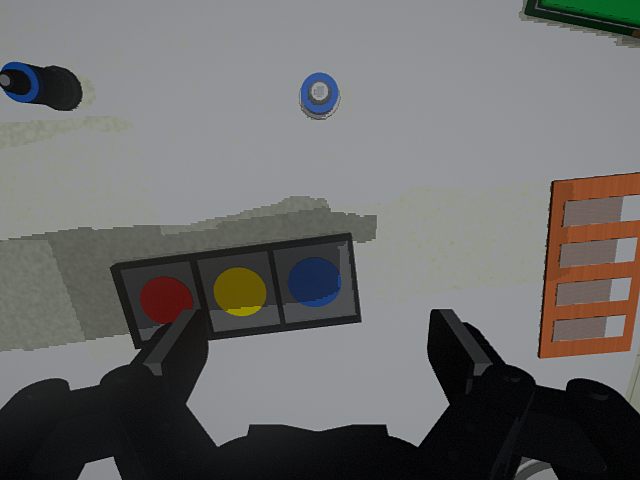

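The silver blue ring is at (319,93), next to nothing. Black_blue is at the far left (20,82) and the tray lies below. Going over it and down to TCP z ≈ 187.

```bash
python3 -m creep '[[-1,[0.5,0.03,0],0],[-1,[0.5,0,0],0],[-1,[0.5,0,0],0],[-1,[0.5,0,0],0],[-1,[0.5,0,0],0],[-1,[0.08,0,0],0],[-1,[0,0,0.5],0],[-1,[0,0,0.5],0],[-1,[0,0,0.5],0],[-1,[0,0,0.5],0],[-1,[0,0,0.5],0],[-1,[0,0,0.5],0],[-1,[0,0,0.5],0],[-1,[0,0,0.5],0],[-1,[0,0,0.5],0],[-1,[0,0,0.5],0],[-1,[0,0,0.3],0],[-1,[0,0,0.14],0],[-1,[0,0,0],0],[-1,[0,0,0],0]]' 60
python3 -m creep '[[-0.5,[0,0,0],0],[0,[0,0,0],0],[0.5,[0,0,0],0],[1,[0,0,0],0],[1,[0,0,0],0],[1,[0,0,0],0],[1,[0,0,0],0],[1,[0,0,0],0],[1,[0,0,0],0],[1,[0,0,0],0],[1,[0,0,0],0],[1,[0,0,0],0]]' 60
```

```text
time: 4.0
tool_pos: [641.6, 203.3, 188.0]
eef_rot: [0.707, 0.707, 0.0, 0.0]
wrist_force: [-0.5, 0.5, 0.8]
opening: 85.2
time: 5.2
tool_pos: [641.4, 203.3, 187.7]
eef_rot: [0.707, 0.707, 0.0, 0.0]
wrist_force: [-0.9, -0.3, 5.1]
opening: 28.8
```

```bash
python3 -m creep '[[1,[0,0,-0.15],0],[1,[0,0,-0.3],0],[1,[0,0,-0.4],0],[1,[0,0,-0.4],0],[1,[0,0,-0.4],0],[1,[0,0,-0.35],0],[1,[0,0,0],0],[1,[0,0,0],0]]'
python3 -m creep '[[1,[-0.15,-0.12,0],0],[1,[-0.3,0,0],0],[1,[-0.4,0,0],0],[1,[-0.4,0,0],0],[1,[-0.4,0,0],0],[1,[-0.4,0,0],0],[1,[-0.4,0,0],0],[1,[-0.4,0,0],0],[1,[-0.4,0,0],0],[1,[-0.4,0,0],0],[1,[-0.4,0,0],0],[1,[-0.35,0,0],0],[1,[-0.18,0,0],0],[1,[0,0,0],0],[1,[0,0,0],0],[1,[0,0,0],0]]'
python3 - <<'E'
from h import *
im=optics.snapshot("scene"); a=optics.snapshot("side")
cv2.imwrite("pics/c1.png",np.hstack([cv2.resize(im[120:400,200:480],(400,400)),cv2.resize(a[100:380,250:530],(400,400))])[:,:,::-1])
E
```

```text
time: 6.0
tool_pos: [641.2, 203.2, 267.3]
eef_rot: [0.707, 0.707, 0.0, 0.0]
wrist_force: [-0.5, 0.0, -0.8]
opening: 28.9
time: 7.6
tool_pos: [636.4, 20.6, 267.1]
eef_rot: [0.707, 0.707, 0.0, -0.0]
wrist_force: [-0.5, -0.2, -1.6]
opening: 28.6
```

View pics/c1.png

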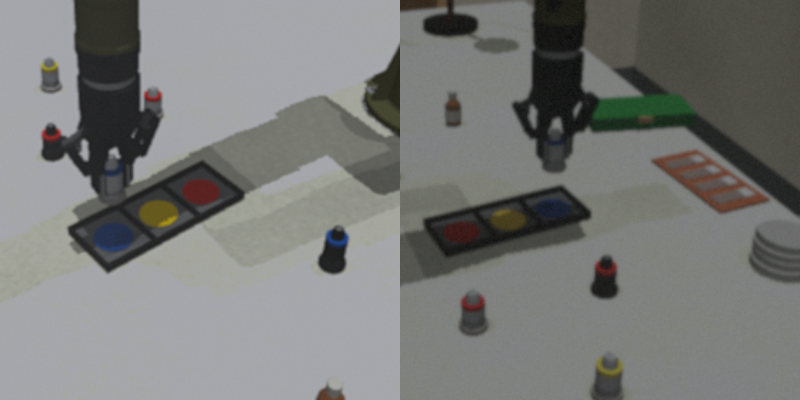

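Blue hangs upright in the jaws over its bay (crop left (112,180), right (555,148)). Lowering it: 73 mm to contact.

```bash
python3 -m creep '[[1,[0,0,0.2],0],[1,[0,0,0.4],0],[1,[0,0,0.4],0],[1,[0,0,0.4],0],[1,[0,0,0.2],0],[1,[0,0,0.1],0],[1,[0,0,0.06],0],[1,[0,0,0.03],0],[1,[0,0,0.02],0],[1,[0,0,0],0],[1,[0,0,0],0],[1,[0,0,0],0]]'
```

```text
time: 8.9
tool_pos: [636.5, 20.0, 195.0]
eef_rot: [0.707, 0.707, 0.0, 0.0]
wrist_force: [0.8, -0.4, -1.6]
opening: 29.1
```

```bash
python3 -m creep '[[1,[0,0,0.015],0],[1,[0,0,0.015],0],[1,[0,0,0],0],[1,[0,0,0],0]]'
```

```text
time: 9.3
tool_pos: [636.4, 20.0, 193.7]
eef_rot: [0.707, 0.707, 0.0, 0.0]
wrist_force: [-0.4, 0.0, 0.9]
opening: 28.7
```

Weight has left the wrist, so it is seated. Partial opening (about 50 mm), then up.

```bash
python3 -m creep '[[0.2,[0,0,0],0],[0.1,[0,0,0],0],[0,[0,0,0],0],[-0.2,[0,0,0],0],[-0.2,[0,0,0],0],[-0.2,[0,0,0],0],[-0.2,[0,0,0],0]]'
python3 -m creep '[[-0.2,[0,0,-0.2],0],[-0.2,[0,0,-0.5],0],[-0.2,[0,0,-0.5],0],[-0.2,[0,0,-0.5],0],[-0.5,[0,0,-0.5],0],[-1,[0,0,-0.5],0],[-1,[0,0,-0.5],0],[-1,[0,0,-0.5],0],[-1,[0,0,-0.5],0],[-1,[0,0,-0.5],0],[-1,[0,0,-0.5],0],[-1,[0,0,0],0],[-1,[0,0,0],0]]'
```

```text
time: 10.0
tool_pos: [636.4, 20.0, 193.5]
eef_rot: [0.707, 0.707, 0.0, 0.0]
wrist_force: [1.1, -0.3, -0.1]
opening: 51.2
time: 11.3
tool_pos: [636.4, 20.0, 402.0]
eef_rot: [0.707, 0.707, 0.0, 0.0]
wrist_force: [0.1, -0.8, -1.0]
opening: 85.4
```

```bash
python3 -m creep '[[-1,[-0.6,-0.1,0],0],[-1,[-0.6,-0.1,0],0],[-1,[-0.6,-0.1,0],0],[-1,[-0.6,-0.1,0],0],[-1,[0,0,0],0],[-1,[0,0,0],0]]'
python3 -c "
from h import *
look('blue',58,(636.5,20),'pics/w1.png')"
python3 -m creep '[[-1,[-0.65,-0.12,0],0],[-1,[-0.65,-0.12,0],0],[-1,[-0.65,-0.12,0],0],[-1,[-0.65,-0.12,0],0],[-1,[-0.65,-0.12,0],0],[-1,[-0.65,-0.12,0],0],[-1,[-0.65,-0.12,0],0],[-1,[-0.65,-0.12,0],0],[-1,[-0.65,-0.12,0],0],[-1,[-0.65,-0.12,0],0],[-1,[-0.65,-0.12,0],0],[-1,[-0.65,-0.12,0],0],[-1,[-0.65,-0.12,0],0],[-1,[-0.65,-0.12,0],0],[-1,[-0.65,-0.12,0],0],[-1,[0,0,0],0],[-1,[0,0,0],0]]'
python3 -c "
from h import *
look('yellow',46,(549,-377),'pics/w2.png')
a=cv2.imread('pics/w1.png');b=cv2.imread('pics/w2.png');cv2.imwrite('pics/w12.png',np.vstack([a[:300],b[:300]]))"
```

```text
time: 11.9
tool_pos: [620.0, -76.3, 400.4]
eef_rot: [0.708, 0.707, -0.0, -0.001]
wrist_force: [-0.1, 1.2, -0.2]
opening: 85.5
blue pred px [339. 100.] found [336. 104.] [np.int64(305), np.int64(72), np.int64(366), np.int64(137)] 2387 world centroid [634.2  17.8  58. ] bbox [633.7  17.1  58. ]
tcp [620.2 -75.7 400.6] q [ 0.707  0.707 -0.    -0.001] move to above (units): [2.319e+00 3.380e-01 1.000e-03] opening 85.1
time: 13.65
tool_pos: [548.9, -465.5, 400.7]
eef_rot: [0.707, 0.707, 0.0, -0.001]
wrist_force: [0.2, -0.0, -0.1]
opening: 85.6
yellow pred px [318. 112.] found [317. 113.] [np.int64(300), np.int64(94), np.int64(335), np.int64(132)] 690 world centroid [ 548.9 -377.4   46. ] bbox [ 548.9 -377.7   46. ]
tcp [ 549.  -465.   400.9] q [ 0.707  0.707  0.    -0.001] move to above (units): [2.182e+00 1.000e-03 3.000e-03] opening 85.6
```

View pics/w12.png

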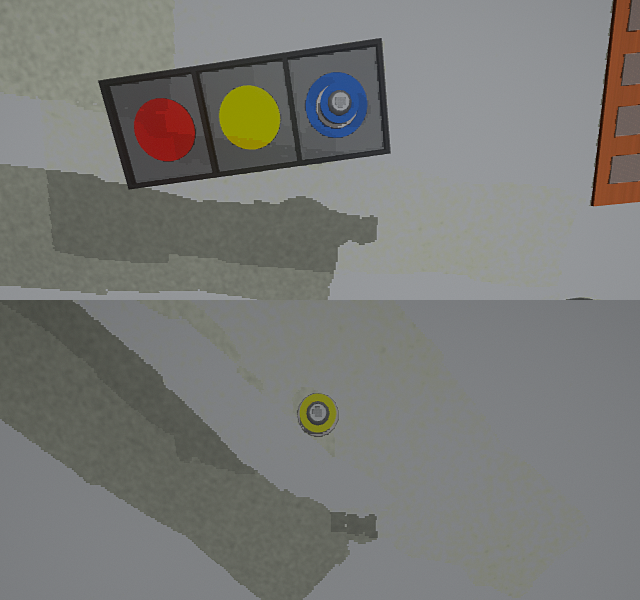

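Blue stands centred on its disc (336,104). Silver yellow is alone at (317,113) of its picture. Grasping yellow.

```bash
python3 -m creep '[[-1,[0.5,0,0],0],[-1,[0.5,0,0],0],[-1,[0.5,0,0],0],[-1,[0.5,0,0],0],[-1,[0.2,0,0],0],[-1,[0,0,0.5],0],[-1,[0,0,0.5],0],[-1,[0,0,0.5],0],[-1,[0,0,0.5],0],[-1,[0,0,0.5],0],[-1,[0,0,0.5],0],[-1,[0,0,0.5],0],[-1,[0,0,0.5],0],[-1,[0,0,0.5],0],[-1,[0,0,0.5],0],[-1,[0,0,0.25],0],[-1,[0,0,0.08],0],[-1,[0,0,0],0],[-1,[0,0,0],0]]' 60
python3 -m creep '[[-0.5,[0,0,0],0],[0,[0,0,0],0],[0.5,[0,0,0],0],[1,[0,0,0],0],[1,[0,0,0],0],[1,[0,0,0],0],[1,[0,0,0],0],[1,[0,0,0],0],[1,[0,0,0],0],[1,[0,0,0],0],[1,[0,0,0],0],[1,[0,0,0],0]]' 60
python3 -m creep '[[1,[0,0,-0.15],0],[1,[0,0,-0.3],0],[1,[0,0,-0.4],0],[1,[0,0,-0.4],0],[1,[0,0,-0.4],0],[1,[0,0,-0.4],0],[1,[0,0,-0.4],0],[1,[0,0,-0.35],0],[1,[0,0,-0.2],0],[1,[0,0,0],0],[1,[0,0,0],0]]'
```

```text
time: 15.6
tool_pos: [548.9, -378.2, 189.4]
eef_rot: [0.707, 0.707, 0.0, 0.001]
wrist_force: [0.1, -0.4, -1.0]
opening: 85.3
time: 16.8
tool_pos: [548.7, -378.2, 188.8]
eef_rot: [0.707, 0.707, 0.0, 0.0]
wrist_force: [0.2, 0.2, 5.7]
opening: 28.7
time: 17.9
tool_pos: [548.3, -377.9, 307.9]
eef_rot: [0.707, 0.707, -0.0, -0.0]
wrist_force: [-1.2, -0.4, -0.7]
opening: 29.0
```

```bash
python3 -m creep '[[1,[0.2,0.23,0],0],[1,[0.4,0,0],0],[1,[0.6,0,0],0],[1,[0.6,0,0],0],[1,[0.6,0,0],0],[1,[0.6,0,0],0],[1,[0.6,0,0],0],[1,[0.6,0,0],0],[1,[0.6,0,0],0],[1,[0.6,0,0],0],[1,[0.6,0,0],0],[1,[0.6,0,0],0],[1,[0.6,0,0],0],[1,[0.6,0,0],0],[1,[0.6,0,0],0],[1,[0.6,0,0],0],[1,[0.4,0,0],0],[1,[0.29,0,0],0],[1,[0,0,0],0],[1,[0,0,0],0]]'
```

```text
time: 19.9
tool_pos: [557.5, 9.5, 308.2]
eef_rot: [0.707, 0.707, -0.0, 0.0]
wrist_force: [-0.1, -0.0, -0.5]
opening: 28.7
```

```bash
python3 -m creep '[[1,[0,0,0.2],0],[1,[0,0,0.4],0],[1,[0,0,0.5],0],[1,[0,0,0.5],0],[1,[0,0,0.4],0],[1,[0,0,0.4],0],[1,[0,0,0.2],0],[1,[0,0,0.1],0],[1,[0,0,0.06],0],[1,[0,0,0.04],0],[1,[0,0,0.015],0],[1,[0,0,0.01],0],[1,[0,0,0],0],[1,[0,0,0],0]]'
```

```text
time: 21.3
tool_pos: [557.7, 9.6, 195.5]
eef_rot: [0.707, 0.707, 0.0, 0.0]
wrist_force: [-0.2, 0.3, -1.6]
opening: 28.4
```

```bash
python3 -m creep '[[1,[0,0,0.015],0],[1,[0,0,0.01],0],[1,[0,0,0],0],[1,[0,0,0],0]]'
```

```text
time: 21.7
tool_pos: [557.7, 9.6, 194.8]
eef_rot: [0.707, 0.707, 0.0, 0.0]
wrist_force: [-1.8, 0.4, 5.5]
opening: 28.6
```

```bash
python3 -m creep '[[0.2,[0,0,0],0],[0.1,[0,0,0],0],[0,[0,0,0],0],[-0.2,[0,0,0],0],[-0.2,[0,0,0],0],[-0.2,[0,0,0],0],[-0.2,[0,0,0],0]]'
python3 -m creep '[[-0.2,[0,0,-0.2],0],[-0.2,[0,0,-0.5],0],[-0.2,[0,0,-0.5],0],[-0.2,[0,0,-0.5],0],[-0.5,[0,0,-0.5],0],[-1,[0,0,-0.5],0],[-1,[0,0,-0.5],0],[-1,[0,0,-0.5],0],[-1,[0,0,-0.5],0],[-1,[0,0,-0.5],0],[-1,[0,0,-0.5],0],[-1,[0,0,0],0],[-1,[0,0,0],0]]'
python3 -m creep '[[-1,[-0.5,-0.2,0],0],[-1,[-0.5,-0.2,0],0],[-1,[-0.5,-0.2,0],0],[-1,[-0.5,-0.2,0],0],[-1,[-0.5,-0.2,0],0],[-1,[-0.5,-0.2,0],0],[-1,[-0.5,-0.2,0],0],[-1,[-0.5,-0.2,0],0],[-1,[-0.5,-0.2,0],0],[-1,[-0.5,-0.2,0],0],[-1,[-0.5,-0.2,0],0],[-1,[-0.5,-0.2,0],0],[-1,[-0.5,-0.2,0],0],[-1,[-0.5,-0.2,0],0],[-1,[-0.5,-0.2,0],0],[-1,[-0.5,0,0],0],[-1,[0,0,0],0],[-1,[0,0,0],0]]'
python3 -c "
from h import *
look('red',42,(436,-216),'pics/w3.png')
s=optics.snapshot('scene')
a=cv2.imread('pics/w3.png');cv2.imwrite('pics/w34.png',np.vstack([a[:250],cv2.resize(s[:,:,::-1][130:325,180:500],(640,390))])[:600])"
```

```text
time: 22.4
tool_pos: [557.6, 9.6, 194.3]
eef_rot: [0.707, 0.707, -0.0, 0.0]
wrist_force: [0.4, -0.9, 0.5]
opening: 51.0
time: 23.7
tool_pos: [557.6, 9.6, 402.7]
eef_rot: [0.707, 0.707, 0.0, 0.0]
wrist_force: [0.2, -0.0, -0.4]
opening: 85.6
time: 25.5
tool_pos: [437.2, -310.2, 401.2]
eef_rot: [0.707, 0.707, 0.0, -0.001]
wrist_force: [-0.1, -0.3, 1.3]
opening: 85.2
red pred px [316. 105.] found [316. 104.] [np.int64(299), np.int64(85), np.int64(334), np.int64(123)] 690 world centroid [ 436.  -215.1   42. ] bbox [ 436.2 -215.1   42. ]
tcp [ 437.3 -309.8  401.4] q [ 0.707  0.707  0.    -0.001] move to above (units): [ 2.367 -0.029  0.003] opening 85.3
```

View pics/w34.png

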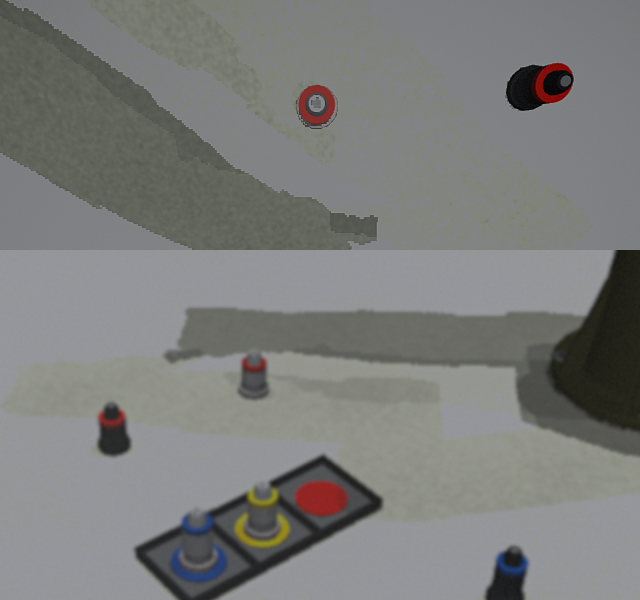

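Blue and yellow both stand centred. Silver red is at (316,104), with black_red clear of it at (553,84). Grasping red.

```bash
python3 -m creep '[[-1,[0.5,-0.03,0],0],[-1,[0.5,0,0],0],[-1,[0.5,0,0],0],[-1,[0.5,0,0],0],[-1,[0.37,0,0],0],[-1,[0,0,0.5],0],[-1,[0,0,0.5],0],[-1,[0,0,0.5],0],[-1,[0,0,0.5],0],[-1,[0,0,0.5],0],[-1,[0,0,0.5],0],[-1,[0,0,0.5],0],[-1,[0,0,0.5],0],[-1,[0,0,0.5],0],[-1,[0,0,0.5],0],[-1,[0,0,0.28],0],[-1,[0,0,0.1],0],[-1,[0,0,0],0],[-1,[0,0,0],0]]' 60
python3 -m creep '[[-0.5,[0,0,0],0],[0,[0,0,0],0],[0.5,[0,0,0],0],[1,[0,0,0],0],[1,[0,0,0],0],[1,[0,0,0],0],[1,[0,0,0],0],[1,[0,0,0],0],[1,[0,0,0],0],[1,[0,0,0],0],[1,[0,0,0],0],[1,[0,0,0],0]]' 60
python3 -m creep '[[1,[0,0,-0.15],0],[1,[0,0,-0.3],0],[1,[0,0,-0.4],0],[1,[0,0,-0.4],0],[1,[0,0,-0.4],0],[1,[0,0,-0.4],0],[1,[0,0,-0.4],0],[1,[0,0,-0.35],0],[1,[0,0,-0.2],0],[1,[0,0,0],0],[1,[0,0,0],0]]'
```

```text
time: 27.5
tool_pos: [436.9, -215.6, 187.9]
eef_rot: [0.707, 0.707, 0.0, 0.001]
wrist_force: [1.0, 0.4, -0.2]
opening: 85.1
time: 28.7
tool_pos: [436.5, -215.8, 187.6]
eef_rot: [0.707, 0.707, 0.0, 0.0]
wrist_force: [-1.3, 0.7, 5.3]
opening: 28.4
time: 29.8
tool_pos: [436.2, -215.5, 307.0]
eef_rot: [0.707, 0.707, -0.0, -0.0]
wrist_force: [0.1, -0.3, -1.5]
opening: 28.3
```

```bash
python3 -m creep '[[1,[0.2,0.04,0],0],[1,[0.4,0.08,0],0],[1,[0.5,0.1,0],0],[1,[0.5,0.1,0],0],[1,[0.5,0.1,0],0],[1,[0.5,0.1,0],0],[1,[0.5,0.1,0],0],[1,[0.5,0.1,0],0],[1,[0.5,0.1,0],0],[1,[0.5,0.1,0],0],[1,[0.4,0.1,0],0],[1,[0.3,0.1,0],0],[1,[0.06,0.04,0],0],[1,[0,0,0],0],[1,[0,0,0],0]]'
python3 -m creep '[[1,[0,0,0.2],0],[1,[0,0,0.4],0],[1,[0,0,0.5],0],[1,[0,0,0.5],0],[1,[0,0,0.4],0],[1,[0,0,0.4],0],[1,[0,0,0.2],0],[1,[0,0,0.1],0],[1,[0,0,0.05],0],[1,[0,0,0.03],0],[1,[0,0,0.02],0],[1,[0,0,0.01],0],[1,[0,0,0],0],[1,[0,0,0],0]]'
```

```text
time: 31.3
tool_pos: [482.6, -1.6, 306.9]
eef_rot: [0.707, 0.707, -0.0, -0.0]
wrist_force: [-1.1, 0.1, -1.2]
opening: 28.5
time: 32.7
tool_pos: [482.9, -1.2, 194.9]
eef_rot: [0.707, 0.707, 0.0, 0.0]
wrist_force: [0.1, 0.2, -0.8]
opening: 28.3
```

I summed the y rows wrong and it sits 4 mm off in x. I'll shift it back while it still hangs, then set it down.

```bash
python3 -m creep '[[1,[0,0,-0.05],0],[1,[0,-0.06,0],0],[1,[0,-0.05,0],0],[1,[0,0,0.05],0],[1,[0,0,0.015],0],[1,[0,0,0.015],0],[1,[0,0,0],0],[1,[0,0,0],0]]'
```

```text
time: 33.5
tool_pos: [478.3, -1.2, 193.6]
eef_rot: [0.707, 0.707, -0.0, -0.0]
wrist_force: [-2.7, 0.5, 3.9]
opening: 28.6
```

Contact (3.9 N). Releasing, going up and looking.

```bash
python3 -m creep '[[0.2,[0,0,0],0],[0.1,[0,0,0],0],[0,[0,0,0],0],[-0.2,[0,0,0],0],[-0.2,[0,0,0],0],[-0.2,[0,0,0],0],[-0.2,[0,0,0],0]]'
python3 -m creep '[[-0.2,[0,0,-0.2],0],[-0.2,[0,0,-0.5],0],[-0.2,[0,0,-0.5],0],[-0.2,[0,0,-0.5],0],[-0.5,[0,0,-0.5],0],[-1,[0,0,-0.5],0],[-1,[0,0,-0.5],0],[-1,[0,0,-0.5],0],[-1,[0,0,-0.5],0],[-1,[0,0,-0.5],0],[-1,[0,0,-0.5],0],[-1,[-0.5,0.4,0],0],[-1,[-0.5,0.4,0],0],[-1,[-0.5,0.4,0],0],[-1,[-0.5,0.4,0],0],[-1,[-0.5,0.4,0],0],[-1,[0,0,0],0],[-1,[0,0,0],0],[-1,[0,0,0],0]]'
python3 - <<'E'
from h import *
c=optics.calibration("wrist"); im=optics.snapshot("wrist"); s=optics.snapshot("scene"); d=optics.snapshot("side")
print(ctrl.sense()["tool_pos"].round(1))
gs=cv2.cvtColor(im,cv2.COLOR_RGB2GRAY)
cv2.imwrite("pics/end_w.png",im[:,:,::-1])
cv2.imwrite("pics/end_sd.png",np.hstack([cv2.resize(s[130:430,200:480],(400,428)),cv2.resize(d[80:400,200:500],(400,428))])[:,:,::-1])
for t,z in (("silver_red",6),("silver_yellow",6),("silver_blue",6)):
    print(t,[(round(q["p"],2),ray(c,q["position"],z).round(1)) for q in optics.tip_of("wrist",t)[:2]])
cs=optics.calibration("scene")
for n,box,col,z in (("silver_red",[320,225,40,22],"red",45),("black_red",[228,203,18,35],"red",39),("black_blue",[420,275,28,38],"blue",49)):
    u,k,e=blob(s,col,box); print(n,u,k,ray(cs,u,z).round(1))
E
```

```text
time: 34.2
tool_pos: [478.4, -1.2, 193.5]
eef_rot: [0.707, 0.707, 0.0, -0.0]
wrist_force: [-0.0, 0.2, -0.0]
opening: 51.3
time: 36.1
tool_pos: [557.8, -100.7, 401.7]
eef_rot: [0.707, 0.707, -0.0, -0.0]
wrist_force: [-0.5, 0.8, 0.2]
opening: 85.2
[ 558.  -100.5  401.8]
silver_red [(0.93, array([4.797e+02, 4.000e-01, 6.000e+00]))]
silver_yellow [(0.93, array([556.5,  11. ,   6. ]))]
silver_blue [(0.88, array([635.8,  19.7,   6. ]))]
silver_red [np.float64(340.90140845070425), np.float64(240.53521126760563)] 71 [480.7   1.4  45. ]
black_red [np.float64(235.65), np.float64(214.96666666666667)] 60 [ 628.9 -196.1   39. ]
black_blue [np.float64(435.4141414141414), np.float64(287.85858585858585)] 99 [407.1 212.4  49. ]
```

View pics/end_w.png

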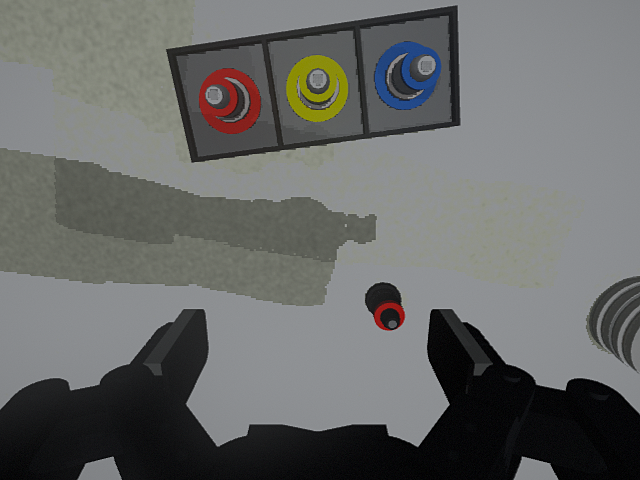

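View pics/end_sd.png

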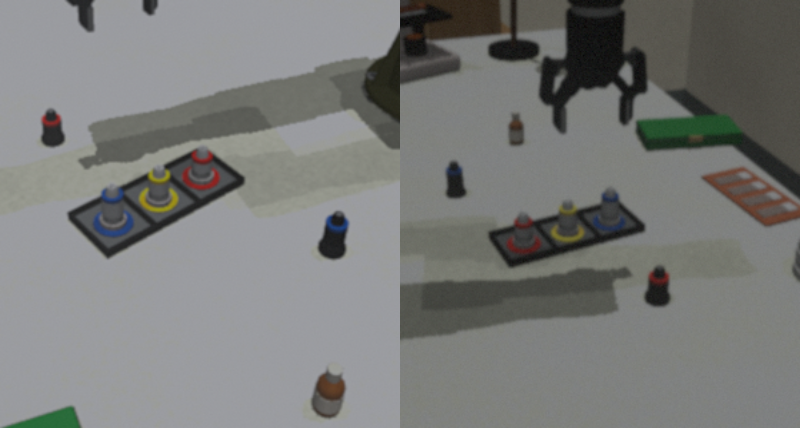

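All three silver objectives stand upright on their matching discs, at wrist-view pixels red (229,101), yellow (318,88) and blue (407,76). The black objectives and the bottle are where they were, and the gripper is clear.

```bash
python3 -c "
from cell import job
print(job.hand_in())"
```

```text
the job is handed in; nothing more can be done
None
```

The three silver objectives (blue, yellow, red) were each gripped by the barrel, lowered to contact on the disc of their ring's colour and released. I handed the job in after about 36 s on the robot clock. No verdict is reported.

- **Placement:** the final wrist view puts each objective about 1 to 2 mm from its disc's centre, against a tolerance of 12 mm. The scene and side views show all three upright.
- **Things not to be moved:** both black objectives measured within about 0.5 mm of where they started. The oil bottle I only checked by eye; it stands where it was and the arm never went near it.
- **Corrections and disagreements:**
  - The red objective arrived 4 mm off because I added up the rows wrongly. I shifted it back while it was still held, then set it down.
  - An automatic check of the placed blue one read about 3 mm off, because its colour blob mixed the ring with the blue disc. The final measurement did not show that offset.

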